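Start a star knob's thread by feel and clamp a fork

ROBOT

A 6-joint arm with a two-finger parallel gripper is mounted at the origin on a cart in front of the work surface, level with it; the furniture and walls round the work are solid. World frame = base frame: x ahead of the robot, y to its left, z up, the work surface at z = 0. Lengths are in m, angles in degrees, forces in N, time in s.
With the tool pointing down it reaches from about 0.35 to 0.725 m from the base axis. Payload 6 kg.
Tool frame: the origin (TCP) lies at the very end of the fingers, on their centre line; the grasp point (between the pads) lies 19 mm behind it; z points along the fingers, y is the line along which they close (so a half turn about z gives the same grasp; the last joint's range is limited). The gripper opens to 85 mm and grips with 20 to 120 N. Pads are 22 mm wide; open, the fingers measure 114 mm over their backs; the gripper's body (76 mm by 85 mm) begins 54 mm behind the grasp point. The pads swing forward as they close: fully open they stand 13 mm farther back than shut.
Start: joints at [-54.964, 2.303, 4.859, 0, -92.561, -19.12], TCP at [0.165, -0.577, 0.231] pointing down, gripper open.
Joint ranges: [-146.85, 146.85], [-73.84, 115.35], [-62.03, 85.46], [-188.31, 113.3], [-161.28, -10.13], [-171.36, 171.36]. Speed limits (degrees/s): [147.25, 147.25, 172.46, 180, 180, 180].

INTERFACE

Orientations are given as [roll, pitch, yaw] about the fixed x, y, z axes, in that order (R = Rz(yaw) Ry(pitch) Rx(roll)).
In Python, from cell import sensors, camera, order gives the robot as it stands.
- The arm moves only by the tool move_arm, never from a script. Its argument "steps" is a list of rows, each an object with "travel": the shift along the tool's x, y, z each as a share of 0.3 m, from -1 to 1, a list of three; "twist": the turn, a rotation vector about the tool's x, y, z each as a share of 0.1 rad, from -1 to 1, a list of three; "jaw": the finger opening in mm, from 0 to 85.4. A call has 1 to 8 rows; each row shifts and turns the commanded pose from where the row before left it, along the tool's axes as they then stand; what a row does not reach is not made up. A row lasts 1/12 s, in which the tool goes at most 41.7 mm and 7.16 degrees, less where a joint would pass 70% of its speed; a pose out of reach is approached as far as the arm can. A call with a number of a shift or a turn outside -1 to 1 is refused whole. A call with a gripper value outside its range is refused whole. The fingers move at their own pace and stop on an object; "newtons" is the grip in N (left out, the last holds). Time passes only in rows, so rows that do not move let the fingers close. It gives the time, the measured TCP pose, the force, the opening and the grip force at its end, in the units of the state.
- sensors.read_state(): the state, without advancing time (a new reading comes with each control period).
- camera(name): name is "side" or "top"; returns a dict with "image" (480x640x3 uint8, red, green, blue), "vertical_fov" (degrees; the focal length in pixels is half the picture's height over the tangent of half this angle, whatever the lens; pixels are square), "cx", "cy" (the principal point, pixels), "k1" (the pictures are not rectified: a ray, as slopes to the right and down, at radius r is drawn at 1 + k1 r^2 times it, then the intrinsics apply), "R" (3x3) and "t" (3): a world point X has camera coordinates R X + t. Camera axes: x right, y down, z forward; pixel columns grow to the right and rows downward; lengths in m; the calibration is good to about 2 mm. A picture is of the moment at which its call begins. There is no depth.
- order.job_done(): hands the job in; it is judged then, once.
The state is a dict: "time_s": time; "qpos": joint angles; "qd": joint speeds; "joint_torque": joint torques, N m; "eef_pos": TCP position; "tool_rot": TCP orientation; "ft_force": force on the tool from outside, world axes, zero at the start; "wrist_torque": the same for the moment, N m; "finger_gap": finger opening in m; "finger_force": force on a finger pad.
Only numpy, scipy, OpenCV 4.12 (cv2) and the standard library are available. Lean on these libraries where they do the work, as an engineer would, in place of code of your own. Each camera call takes 0.05 s, during which the arm holds its last target. There are 200 camera calls.

TASK

Clamp the cuvette holder on its small breadboard: slide the clamping fork fully home round the holder's pedestal by its upright tab, then gently turn the black star knob backwards (counter-clockwise from above) on its stud until you feel it drop into the thread, and then forwards (clockwise) until the fork is firmly pressed down. Do not lift the knob off its thread, never force it against a stop, and leave the small things around it alone.

Things in the scene. Friction and masses are not known exactly. Their poses are not given: they have to be found in the camera images.
- fixture: Aluminium breadboard plate, fixed to the worktop, 245 x 110 x 12 mm, carries all the rest. Origin: on its underside, under the stud's axis; x runs along the plate from the stud to the cuvette holder, z up (plate from x -120 to +125 mm, y -55 to +55 mm). The holder (round post 24 mm across, flange 48 mm, 26 mm black block on top, 78 mm above the worktop) stands at x = +90 mm.
- stud_tip (a point): Tip of the upright plain steel stud (13 mm across) that stands through the knob; 70 mm above the worktop, at fixture x = y = 0. Inside the knob the stud has a right-hand thread with three starts, at unknown angles that cannot be seen. Axes as the fixture's. Once dropped, the knob turns 0.4 to 0.65 rad clockwise idle, then sinks 3.3 mm per rad, pressing the fork, to an end stop at about 1.5 rad; it holds by friction.
- tab_grip (a point): Pinch point on the fork's upright steel tab, 12 mm along fixture x, 22 mm along y: at fixture y = 0, x = -98 mm + joint fork, 48 mm above the worktop, 22 above the fork, 9 below the tab's top. The fork is flat, 6 mm thick, 52 mm wide, its top 26 mm above the worktop, its two prongs pass either side of the stud under the knob. Axes as the fixture's.
- fork (a joint): Slide of the fork along fixture +x towards the cuvette holder, m: 0 drawn back, 0.030 fully home at its hard stop. About 4 N of friction; stays where it is left.
- press (a joint): How far the knob has pressed the fork down against its spring, m: 0 up, about 0.0033 when the thread has run out (fully tight). Soft spring: 1 to 2 N at first, 1 N more per mm; tightening takes 0.1 to 0.2 N m.
- knob_center (a point): Centre of the black star knob, on its axis, 15 mm above its underside. 30 mm tall, 10 round lobes (radius 4.5 mm, centres 22.5 mm from the axis), the first on its x axis, then every 36 degrees; 54 mm over opposite lobes, 52 mm over the flats half-way between lobes (best grasp: each finger on two lobes). 1 mm of play on the stud.
- knob: The same knob; origin at the centre of its underside, z up. It starts loose on the thread's ridges, underside 33 mm above the worktop, 7 mm over the fork. Clockwise it only jams there. Turned counter-clockwise by 0.2 to 1.4 rad it drops 7 mm on to the fork (if held it must be let down); 0.2 rad beyond is a hard stop. It must not bear more than 30 N on stud or fork.
- marker_black: Black marker pen lying beside the plate, 135 mm long, 16 mm thick; bystander.
- lab_timer: Small white timer lying beside the plate, 58 x 66 x 18 mm; bystander.
- forceps: Steel forceps lying beside the plate, 130 mm long; bystander.
- tape_small: Small roll of black tape lying beside the plate, 59 mm across, 19 mm high; bystander.
Not all that is in view belongs to the job. There is more than one size of the knob; the job needs the largest.

How it is judged (in metres and radians):
On the way, in this order (a step that is already met when the one before it is completed fails the run):
1. the fork is fully home (within 2.5 mm) while the knob still stands unstarted (value of joint fork above 0.0275 m and z of knob_center in the frame of fixture above 0.045 m), for 0.2 s.
2. the knob has dropped into the thread (by at least 5 mm) (z of knob_center in the frame of fixture below 0.043 m and value of joint fork above 0.0275 m), for 0.1 s.
At the end, for the whole second after the job is handed in: The fork is home (within 2.5 mm of its stop) and held pressed down by at least 1.8 mm by the knob, which sits upright (within 6 degrees) in its thread, centred on the stud and at rest, let go of (value of joint fork above 0.0275 m and value of joint press above 0.0018 m and z of knob_center in the frame of fixture below 0.0395 m and horizontal distance between knob_center and fixture below 0.003 m and angle between knob_center's own z axis and vertical below 0.1 rad and linear speed of knob below 0.01 m/s); the robot touches nothing.
It fails at once if the knob is forced: more than 30 N between it and the stud or fork (contact force between knob and fixture above 30 N).
It fails at once if the knob is lifted more than 8 mm off the thread's ridges (z of knob_center in the frame of fixture above 0.056 m).
It fails at once if a small thing beside the plate is moved by more than 15 mm (distance of any of marker_black, lab_timer, forceps, tape_small from where it was at the start of the episode above 0.015 m).
It also fails if it takes over 69 s, if anything falls off the work surface, if the arm or the gripper's body presses on something with over 40 N, if the wrist force passes 120 N, or if a joint passes its speed limit or range.

## Working session

There is one attempt and no reset: what is moved stays moved. The work goes in short steps, Python scripts to look and compute and a tool call to move; the robot and the scene stay as the last step left them, time stands still between calls to the robot, and variables do not carry over. Pictures are saved under pics/ and viewed, at most 10 in all, crops included, and the job is handed in when it is done.

Besides the shell and the picture viewer there is one more tool, called after ">>>" as name([rows], argument=value, ...), one row to a line, values as JSON. move_arm: Moves the arm, as the interface text tells. Shift numbers are shares of 0.3 m and turn numbers shares of 0.1 rad, none past 1 either way. Its arguments: {"type":"object","properties":{"steps":{"type":"array"},"newtons":{"type":"number"}},"required":["steps"]}

```bash
mkdir -p pics; cat > h.py <<'E'
import numpy as np,cv2
from cell import sensors,camera,order
def K(c):
    f=240/np.tan(np.radians(c["vertical_fov"])/2)
    return np.array([[f,0,c["cx"]],[0,f,c["cy"]],[0,0,1.]]),np.array([c["k1"],0,0,0.])
def proj(c,X):
    k,d=K(c);return cv2.projectPoints(np.array(X,float).reshape(-1,3),cv2.Rodrigues(np.array(c["R"]))[0],np.array(c["t"],float),k,d)[0].reshape(-1,2)
def ray(c,uv,z):
    k,d=K(c);p=cv2.undistortPoints(np.array(uv,float).reshape(-1,1,2),k,d).reshape(-1,2)
    R=np.array(c["R"]);o=-R.T@np.array(c["t"]);v=np.c_[p,np.ones(len(p))]@R
    return o+v*((np.asarray(z)-o[2])/v[:,2])[:,None]
def save(c,n):cv2.imwrite("pics/"+n,cv2.cvtColor(c["image"],cv2.COLOR_RGB2BGR))
E
python3 - <<'E'
from h import *
for n in("top","side"):
    c=camera(n);save(c,n+"0.png");R=np.array(c["R"]);print(n,c["vertical_fov"],c["cx"],c["cy"],c["k1"],R.round(3).tolist(),(-R.T@np.array(c["t"])).round(3))
print(sensors.read_state())
E
```

```text
top 48.45105655566363 313.42869070894125 239.64283473627538 0.038757937030766174 [[-0.015, -1.0, -0.018], [-0.983, 0.018, -0.181], [0.181, 0.015, -0.983]] [ 0.395 -0.037  0.895]
side 48.32430856388254 319.26754977817274 238.67610743410273 -0.0893046025942269 [[0.952, -0.305, 0.008], [-0.126, -0.418, -0.9], [0.277, 0.856, -0.437]] [ 0.313 -0.782  0.442]
{'time_s': 0.1, 'qpos': array([-5.49641226e+01,  2.33543274e+00,  4.80800251e+00, -2.30674625e-02,
       -9.25603101e+01, -1.91200575e+01]), 'qd': array([-0.05340885, -0.06834567,  0.13004682,  0.16193614, -0.04353184,
       -0.01784654]), 'joint_torque': array([-4.66867423e-03, -3.69347370e+01,  3.48280585e+01,  6.95177168e+00,
       -4.53631568e-03,  2.10358877e-05]), 'eef_pos': array([ 0.16453188, -0.57670127,  0.23037723]), 'tool_rot': array([ 1.79909551e+02, -6.96449551e-03, -1.64083162e+02]), 'ft_force': array([-0.61982487, -0.04177578, -0.85157563]), 'wrist_torque': array([0.06164848, 0.00323218, 0.00972961]), 'finger_force': 0.0, 'finger_gap': 0.08509867635736312}
```

View pics/top0.png

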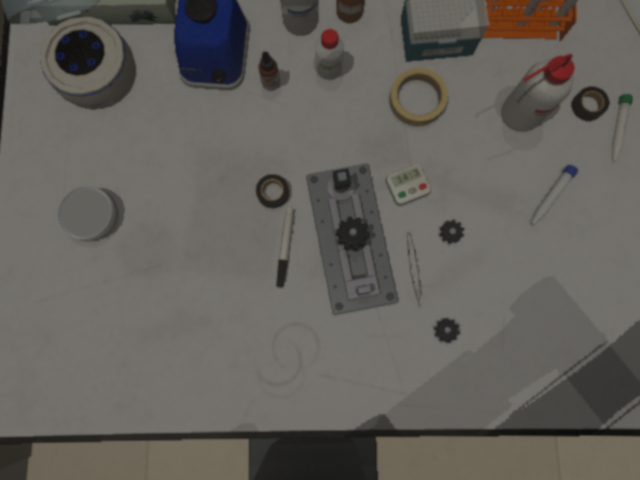

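View pics/side0.png

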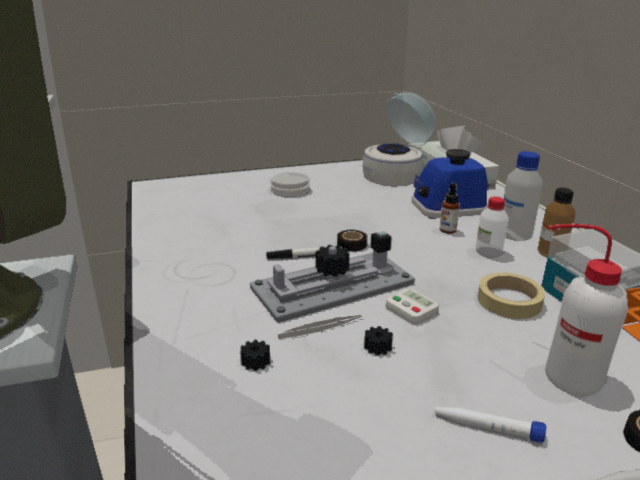

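The top view shows the plate with corners near (307,174), (368,165), (397,301) and (337,313). There are three candidate knobs, at top pixels (353,233), (452,231) and (447,330). The one at (353,233) fits: it stands on the stud, over the fork, and looks the largest. I'll confirm that with one crop.

```bash
python3 - <<'E'
from h import *
t=camera("top");s=camera("side")
a=cv2.resize(t["image"][155:345,280:480],None,fx=3,fy=3,interpolation=cv2.INTER_CUBIC)
cv2.imwrite("pics/crop1.png",a[:,:,::-1])
P=ray(t,[[307,174],[368,165],[397,301],[337,313]],[.012]*4);print(P)
print(np.linalg.norm(np.diff(P,axis=0),axis=1))
print("knob",ray(t,[[353,233]],[.063]), "tab",ray(t,[[365,289]],[.057]),"holder",ray(t,[[342,178]],[.078]))
E
```

```text
[[ 0.67295396 -0.0136233   0.012     ]
 [ 0.6867861  -0.11890004  0.012     ]
 [ 0.45294392 -0.15849736  0.012     ]
 [ 0.43493398 -0.05967876  0.012     ]]
[0.10618154 0.23717106 0.10044638]
knob [[ 0.55802796 -0.08667823  0.063     ]] tab [[ 0.46947073 -0.10321245  0.057     ]] holder [[ 0.64441048 -0.07086335  0.078     ]]
```

View pics/crop1.png

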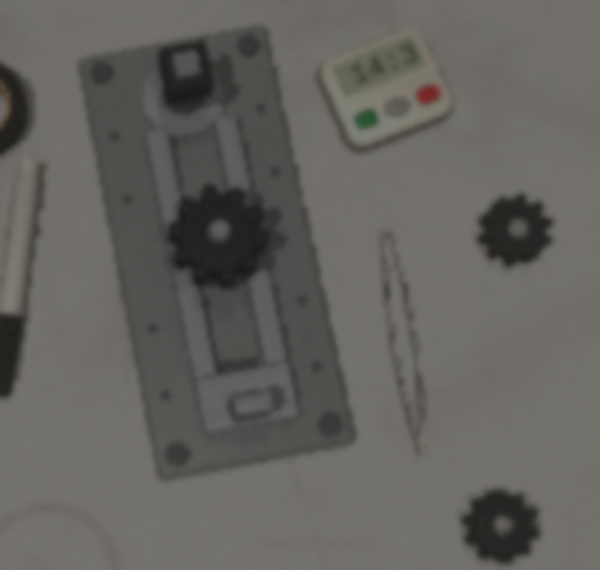

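The crop confirms it. The knob at crop (219,237) is the largest, with the stud tip at about (219,230); the other two, at (516,230) and (502,527), are smaller and lie on the table. The tab is at about (257,402).

```bash
cat > fit.py <<'E'
from h import *
from scipy.optimize import least_squares
def W(p,L):
    c,s=np.cos(p[2]),np.sin(p[2]);L=np.array(L,float);return np.c_[p[0]+c*L[:,0]-s*L[:,1],p[1]+s*L[:,0]+c*L[:,1],L[:,2]]
def phase(c,ctr,yaw,z=.063,r=.0257):
    g=cv2.cvtColor(c["image"],cv2.COLOR_RGB2GRAY).astype(np.float32)
    a=np.radians(np.arange(0,360,2.));X=np.c_[ctr[0]+r*np.cos(a),ctr[1]+r*np.sin(a),0*a+z]
    uv=proj(c,X).astype(np.float32);v=cv2.remap(g,uv[:,0],uv[:,1],cv2.INTER_CUBIC).ravel()
    h=(-v*np.exp(-10j*a)).mean();return np.degrees(-np.angle(h)/10)%36,abs(h)/v.std()
E
python3 - <<'E'
from fit import *
t=camera("top");s=camera("side")
L=[[.125,.055,.012],[.125,-.055,.012],[-.12,-.055,.012],[-.12,.055,.012],[0,0,.07]]
px=np.array([[79,61],[268,27],[356,438],[160,480],[219,231]])/3+[279.67,154.67]
r=least_squares(lambda p:(proj(t,W(p,L))-px).ravel(),[.55,-.087,-.17]);p=r.x
print(p,np.degrees(p[2]),r.fun.reshape(-1,2).round(2).tolist());np.save("p.npy",p)
print("side",proj(s,W(p,L)).round(1).tolist(),"tab",W(p,[[-.098,0,.048]]),"tab top px crop",((proj(t,W(p,[[-.098,0,.057]]))-[279.67,154.67])*3))
for z in(.060,.063):
  for rr in(.0245,.0255,.0262): print(z,rr,phase(t,p,0,z,rr))
# knob centre from dark blob, lower-level
g=cv2.cvtColor(t["image"],cv2.COLOR_RGB2GRAY)[205:262,325:385]
print("dark centroid",[ (np.nonzero(g<th)[1].mean()+325,np.nonzero(g<th)[0].mean()+205,(g<th).sum()) for th in(40,50,60)],proj(t,W(p,[[0,0,.063],[0,0,.048]])))
E
```

```text
[ 0.5591664  -0.08670901  0.1709705 ] 9.79588828993523 [[-0.39, -0.99], [-0.67, -1.42], [0.47, 1.94], [-0.08, 0.48], [0.57, -0.24]]
side [[378.3, 249.2], [415.7, 276.9], [275.8, 315.9], [248.2, 280.7], [332.1, 246.7]] tab [[ 0.46259523 -0.10338262  0.048     ]] tab top px crop [[256.75990175 416.18243353]]
0.06 0.0245 (np.float64(12.451506374853386), np.float64(0.3669642185909938))
0.06 0.0255 (np.float64(12.174220164378479), np.float64(0.3782409057354498))
0.06 0.0262 (np.float64(12.102774934529345), np.float64(0.3464666273296726))
0.063 0.0245 (np.float64(12.88302481125793), np.float64(0.29413532216594684))
0.063 0.0255 (np.float64(12.842441481085894), np.float64(0.28075680830628796))
0.063 0.0262 (np.float64(12.813646042885827), np.float64(0.24416533022961806))
dark centroid [(np.float64(352.5919282511211), np.float64(234.31091180866966), np.int64(669)), (np.float64(352.9670886075949), np.float64(234.0974683544304), np.int64(790)), (np.float64(353.98748696558914), np.float64(234.01876955161626), np.int64(959))] [[352.99882589 232.29591405]
 [352.49231565 234.10082927]]
```

>>> move_arm([
  {"travel":[0,0,0],"twist":[0,0,1],"jaw":60},
  {"travel":[-0.09,0.099,0],"twist":[0,0,0.08],"jaw":60},
  {"travel":[-0.09,0.099,0],"twist":[0,0,0],"jaw":60},
  {"travel":[-0.09,0.099,0],"twist":[0,0,0],"jaw":60},
  {"travel":[-0.09,0.099,0],"twist":[0,0,0],"jaw":60},
  {"travel":[-0.09,0.099,0],"twist":[0,0,0],"jaw":60},
  {"travel":[-0.09,0.099,0],"twist":[0,0,0],"jaw":60},
  {"travel":[-0.09,0.099,0],"twist":[0,0,0],"jaw":60},
], newtons=20)

```text
time_s: 0.97
eef_pos: [0.3159, -0.3383, 0.2314]
tool_rot: [-180.0, 0.0, -170.3]
ft_force: [1.4, -0.7, 0.8]
finger_gap: 0.0598
finger_force: 0.0
```

```bash
python3 - <<'E'
from fit import *
p=np.load("p.npy");s=camera("side")
L=[[.125,-.055,.012],[-.12,-.055,.012],[-.12,.055,.012],[0,0,.07],[-.098,0,.057],[.09,0,.078],[0,0,.033],[-.098,-.011,.057],[-.098,.011,.057]]
uv=proj(s,W(p,L));a=cv2.resize(s["image"][210:335,235:435],None,fx=4,fy=4,interpolation=cv2.INTER_CUBIC)[:,:,::-1].copy()
for u in (uv-[235,210])*4+1.5: cv2.drawMarker(a,tuple(int(q) for q in u),(0,0,255),cv2.MARKER_CROSS,14,1)
cv2.imwrite("pics/crop2.png",a);print(uv.round(1).tolist())
E
```

```text
[[415.7, 276.9], [275.8, 315.9], [248.2, 280.7], [332.1, 246.7], [273.8, 267.9], [381.2, 231.0], [331.6, 267.7], [276.8, 271.2], [270.9, 264.7]]
```

View pics/crop2.png

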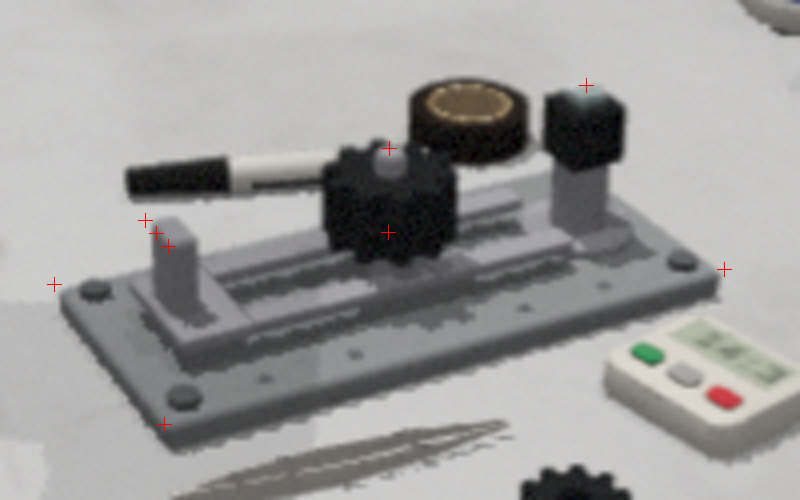

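The side view (crop) shows the stud tip on its prediction at (388,148). The tab top is at about (173,223) against a predicted (156,232), so the tab sits about 6 mm further along +x than expected. I'll go above it.

>>> move_arm([
  {"travel":[-0.0905,0.0985,0],"twist":[0,0,0],"jaw":60},
  {"travel":[-0.0905,0.0985,0],"twist":[0,0,0],"jaw":60},
  {"travel":[-0.0905,0.0985,0],"twist":[0,0,0],"jaw":60},
  {"travel":[-0.0905,0.0985,0],"twist":[0,0,0],"jaw":60},
  {"travel":[-0.0905,0.0985,0],"twist":[0,0,0],"jaw":60},
  {"travel":[-0.0905,0.0985,0],"twist":[0,0,0],"jaw":60},
  {"travel":[-0.0905,0.0985,0],"twist":[0,0,0],"jaw":60},
  {"travel":[0,0,0.12],"twist":[0,0,0],"jaw":60},
])

```text
time_s: 1.68
eef_pos: [0.4728, -0.1, 0.2011]
tool_rot: [-179.9, 0.6, -170.0]
ft_force: [-0.5, -1.4, 0.4]
finger_gap: 0.0601
finger_force: 0.0
```

>>> move_arm([
  {"travel":[0,0,0.13],"twist":[0,0,0],"jaw":60},
  {"travel":[0,0,0.12],"twist":[0,0,0],"jaw":60},
  {"travel":[0,0,0.1],"twist":[0,0,0],"jaw":60},
  {"travel":[0,0,0],"twist":[0,0,0],"jaw":60},
])

```text
time_s: 2.02
eef_pos: [0.4639, -0.1036, 0.0833]
tool_rot: [179.8, -0.6, -170.3]
ft_force: [-2.0, -0.2, -0.5]
finger_gap: 0.0604
finger_force: 0.0
```

```bash
python3 - <<'E'
from fit import *
s=camera("side");t=camera("top")
a=cv2.resize(s["image"][170:335,235:435],None,fx=3,fy=3,interpolation=cv2.INTER_CUBIC)[:,:,::-1]
b=cv2.resize(t["image"][210:375,300:400],None,fx=3,fy=3,interpolation=cv2.INTER_CUBIC)[:,:,::-1]
cv2.imwrite("pics/c3.png",np.hstack([a[:,:480],b]))
E
```

```text
(no output)
```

View pics/c3.png

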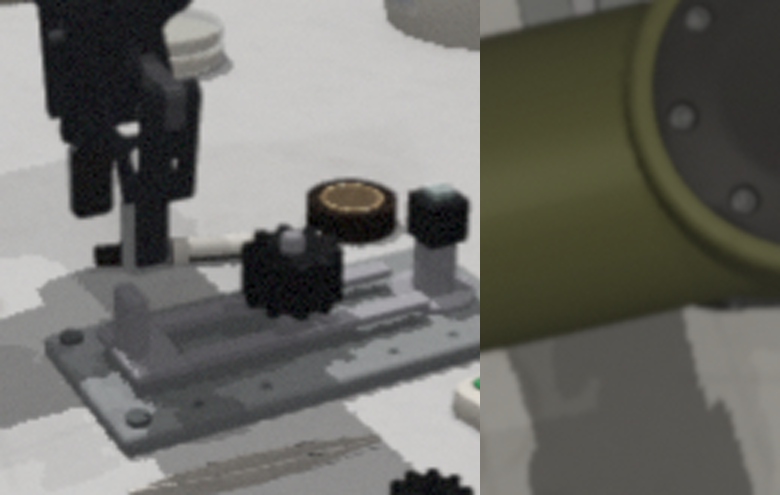

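The side view shows the open fingers above the tab (tab at about (130,310)). The top view is blocked by the arm. I'll descend around the tab.

>>> move_arm([
  {"travel":[-0.012,0,0.03],"twist":[0,0,0],"jaw":60},
  {"travel":[0,0,0.05],"twist":[0,0,0],"jaw":60},
  {"travel":[0,0,0.05],"twist":[0,0,0],"jaw":60},
  {"travel":[0,0,0.025],"twist":[0,0,0],"jaw":60},
  {"travel":[0,0,0],"twist":[0,0,0],"jaw":60},
  {"travel":[0,0,0],"twist":[0,0,0],"jaw":60},
])

```text
time_s: 2.62
eef_pos: [0.4721, -0.1035, 0.045]
tool_rot: [-180.0, 0.1, -170.3]
ft_force: [-0.3, 0.6, 0.8]
finger_gap: 0.06
finger_force: 0.0
```

>>> move_arm([
  {"travel":[0,0,0],"twist":[0,0,0],"jaw":30},
  {"travel":[0,0,0],"twist":[0,0,0],"jaw":15},
  {"travel":[0,0,0],"twist":[0,0,0],"jaw":15},
  {"travel":[0,0,0],"twist":[0,0,0],"jaw":15},
  {"travel":[0,0,0],"twist":[0,0,0],"jaw":15},
  {"travel":[0,0,0],"twist":[0,0,0],"jaw":15},
], newtons=25)

```text
time_s: 3.12
eef_pos: [0.4716, -0.1018, 0.0442]
tool_rot: [179.8, 0.1, -170.2]
ft_force: [-1.1, 7.7, 1.4]
finger_gap: 0.0209
finger_force: 29.5
```

>>> move_arm([
  {"travel":[-0.01,0,0],"twist":[0,0,0],"jaw":15},
  {"travel":[-0.012,0,0],"twist":[0,0,0],"jaw":15},
  {"travel":[-0.012,0,0],"twist":[0,0,0],"jaw":15},
  {"travel":[-0.012,0,0],"twist":[0,0,0],"jaw":15},
  {"travel":[-0.012,0,0],"twist":[0,0,0],"jaw":15},
  {"travel":[-0.008,0,0],"twist":[0,0,0],"jaw":15},
  {"travel":[0,0,0],"twist":[0,0,0],"jaw":15},
])

```text
time_s: 3.7
eef_pos: [0.4905, -0.0985, 0.0437]
tool_rot: [179.8, -0.1, -170.2]
ft_force: [-3.8, 7.5, 2.8]
finger_gap: 0.0215
finger_force: 29.6
```

>>> move_arm([
  {"travel":[-0.005,0,0],"twist":[0,0,0],"jaw":15},
  {"travel":[0,0,0],"twist":[0,0,0],"jaw":15},
  {"travel":[0,0,0],"twist":[0,0,0],"jaw":15},
])

```text
time_s: 3.95
eef_pos: [0.4918, -0.0983, 0.0438]
tool_rot: [179.8, -0.1, -170.2]
ft_force: [-4.8, 7.8, 2.7]
finger_gap: 0.0211
finger_force: 29.6
```

>>> move_arm([
  {"travel":[-0.005,0,0],"twist":[0,0,0],"jaw":15},
  {"travel":[0,0,0],"twist":[0,0,0],"jaw":15},
  {"travel":[0,0,0],"twist":[0,0,0],"jaw":15},
])

```text
time_s: 4.2
eef_pos: [0.4932, -0.098, 0.0437]
tool_rot: [179.8, -0.1, -170.3]
ft_force: [-5.0, 6.6, 3.1]
finger_gap: 0.0212
finger_force: 29.6
```

>>> move_arm([
  {"travel":[-0.006,0,0],"twist":[0,0,0],"jaw":15},
  {"travel":[0,0,0],"twist":[0,0,0],"jaw":15},
  {"travel":[0,0,0],"twist":[0,0,0],"jaw":15},
])

```text
time_s: 4.45
eef_pos: [0.495, -0.0977, 0.0437]
tool_rot: [179.8, -0.1, -170.2]
ft_force: [-4.4, 7.2, 3.2]
finger_gap: 0.0208
finger_force: 29.6
```

>>> move_arm([
  {"travel":[-0.006,0,0],"twist":[0,0,0],"jaw":15},
  {"travel":[0,0,0],"twist":[0,0,0],"jaw":15},
  {"travel":[0,0,0],"twist":[0,0,0],"jaw":15},
])

```text
time_s: 4.7
eef_pos: [0.4952, -0.0977, 0.043]
tool_rot: [179.8, -0.3, -170.3]
ft_force: [-8.8, 6.9, 3.2]
finger_gap: 0.0214
finger_force: 29.6
```

>>> move_arm([
  {"travel":[-0.006,0,0],"twist":[0,0,0],"jaw":15},
  {"travel":[0,0,0],"twist":[0,0,0],"jaw":15},
  {"travel":[0,0,0],"twist":[0,0,0],"jaw":15},
])

```text
time_s: 4.95
eef_pos: [0.4952, -0.0977, 0.0421]
tool_rot: [179.8, -0.5, -170.3]
ft_force: [-14.2, 7.2, 3.6]
finger_gap: 0.0211
finger_force: 29.7
```

>>> move_arm([
  {"travel":[0,0,0],"twist":[0,0,0],"jaw":60},
  {"travel":[0,0,0],"twist":[0,0,0],"jaw":60},
  {"travel":[0,0,0],"twist":[0,0,0],"jaw":60},
  {"travel":[0,0,-0.1],"twist":[0,0,0],"jaw":60},
  {"travel":[0,0,-0.1],"twist":[0,0,-0.47],"jaw":60},
  {"travel":[0,0,-0.1],"twist":[0,0,0],"jaw":60},
  {"travel":[0,0,0],"twist":[0,0,0],"jaw":60},
  {"travel":[0,0,0],"twist":[0,0,0],"jaw":60},
])

```text
time_s: 5.62
eef_pos: [0.5006, -0.0986, 0.1364]
tool_rot: [-180.0, 0.3, -167.6]
ft_force: [0.4, -0.8, -1.3]
finger_gap: 0.0602
finger_force: 0.0
```

```bash
python3 - <<'E'
from h import *
print(sensors.read_state())
s=camera("side");a=cv2.resize(s["image"][170:335,235:435],None,fx=4,fy=4,interpolation=cv2.INTER_CUBIC)[:,:,::-1]
cv2.imwrite("pics/c4.png",a[:600])
E
```

```text
{'time_s': 5.6167, 'qpos': array([ 1.15335279e+01, -1.13681442e+01, -1.79175741e+01,  2.72400285e-02,
       -8.31590222e+01, -8.91253755e+01]), 'qd': array([ 0.14654292,  1.49333417, -3.5092172 , -1.4290736 ,  0.54520985,
       -0.15834132]), 'joint_torque': array([-4.07341635e-02, -2.61029881e+01,  3.65131116e+01,  7.42928401e+00,
       -1.06106512e-01,  1.03256429e-02]), 'eef_pos': array([ 0.50056732, -0.09856993,  0.1363588 ]), 'tool_rot': array([-179.96849019,    0.29110007, -167.58859172]), 'ft_force': array([ 0.41882436, -0.81967209, -1.31363459]), 'wrist_torque': array([ 0.00440803,  0.0060844 , -0.03720329]), 'finger_force': 0.0, 'finger_gap': 0.06017266200914337}
```

View pics/c4.png

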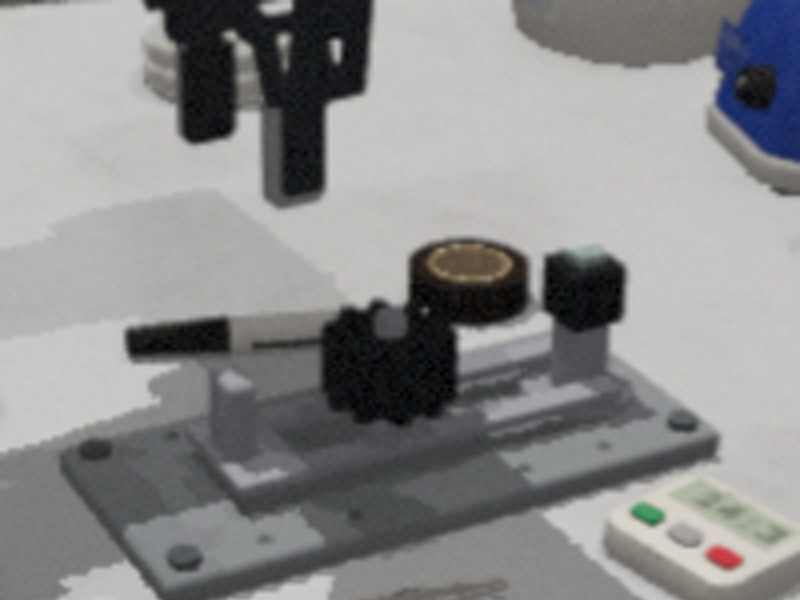

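The side crop shows the fork home, with the tab at (233,410), and the knob still standing high with the stud tip just above it at (390,320). I'll go over the knob now.

>>> move_arm([
  {"travel":[-0.1,-0.0033,0],"twist":[0,0,0],"jaw":66},
  {"travel":[-0.099,0,0],"twist":[0,0,0],"jaw":66},
  {"travel":[0,0,0.07],"twist":[0,0,0],"jaw":66},
  {"travel":[0,0,0.08],"twist":[0,0,0],"jaw":66},
  {"travel":[0,0,0],"twist":[0,0,0],"jaw":66},
  {"travel":[0,0,0],"twist":[0,0,0],"jaw":66},
  {"travel":[0,0,0],"twist":[0,0,0],"jaw":66},
  {"travel":[0,0,0],"twist":[0,0,0],"jaw":66},
])

```text
time_s: 6.33
eef_pos: [0.5583, -0.0869, 0.0906]
tool_rot: [-180.0, 0.1, -167.6]
ft_force: [0.8, -0.5, -0.4]
finger_gap: 0.0663
finger_force: 0.0
```

>>> move_arm([
  {"travel":[-0.003,0,0.06],"twist":[0,0,0],"jaw":66},
  {"travel":[0,0,0.06],"twist":[0,0,0],"jaw":66},
  {"travel":[0,0,0.06],"twist":[0,0,0],"jaw":66},
  {"travel":[0,0,0],"twist":[0,0,0],"jaw":66},
  {"travel":[0,0,0],"twist":[0,0,0],"jaw":66},
  {"travel":[0,0,0],"twist":[0,0,0],"jaw":66},
  {"travel":[0,0,0],"twist":[0,0,0],"jaw":66},
])

```text
time_s: 6.92
eef_pos: [0.5597, -0.0865, 0.037]
tool_rot: [-180.0, 0.2, -167.6]
ft_force: [0.0, 0.3, -0.3]
finger_gap: 0.0661
finger_force: 0.0
```

>>> move_arm([
  {"travel":[0,0,0],"twist":[0,0,0],"jaw":58},
  {"travel":[0,0,0],"twist":[0,0,0],"jaw":55},
  {"travel":[0,0,0],"twist":[0,0,0],"jaw":53},
  {"travel":[0,0,0],"twist":[0,0,0],"jaw":52.6},
  {"travel":[0,0,0],"twist":[0,0,0],"jaw":52.6},
  {"travel":[0,0,0],"twist":[0,0,0],"jaw":52.6},
  {"travel":[0,0,0],"twist":[0,0,0],"jaw":52.6},
], newtons=20)

```text
time_s: 7.5
eef_pos: [0.5585, -0.0865, 0.0347]
tool_rot: [180.0, -0.0, -167.6]
ft_force: [0.3, 0.1, -0.2]
finger_gap: 0.0523
finger_force: 0.0
```

```bash
cat > look.py <<'E'
from h import *
import sys
s=camera("side");np.save("prof_img.npy",s["image"]);g=cv2.cvtColor(s["image"],cv2.COLOR_RGB2GRAY)
print("rows236-292/2:",g[236:292:2,326:338].mean(1).astype(int).tolist())
q=sensors.read_state();print(q["tool_rot"].round(1),q["ft_force"].round(1),q["wrist_torque"].round(2),q["eef_pos"].round(4),round(q["finger_gap"]*1e3,1),q["finger_force"],q["time_s"])
if len(sys.argv)>1: cv2.imwrite("pics/"+sys.argv[1],cv2.resize(s["image"][200:320,250:410],None,fx=4,fy=4,interpolation=cv2.INTER_CUBIC)[:,:,::-1])
E
python3 look.py c5.png
```

```text
rows236-292/2: [46, 49, 84, 66, 55, 34, 46, 52, 55, 44, 32, 34, 34, 33, 35, 36, 35, 34, 37, 35, 63, 76, 96, 100, 76, 67, 66, 81]
[ 180.    -0.  -167.6] [ 0.  -0.7 -0.4] [ 0.03 -0.    0.  ] [ 0.5585 -0.0865  0.0348] 52.2 0.03189648385159671 7.55
```

>>> move_arm([
  {"travel":[0,0,0],"twist":[0,0,-0.5],"jaw":52.6},
  {"travel":[0,0,0],"twist":[0,0,-0.5],"jaw":52.6},
  {"travel":[0,0,0],"twist":[0,0,-0.5],"jaw":52.6},
  {"travel":[0,0,0],"twist":[0,0,-0.5],"jaw":52.6},
  {"travel":[0,0,0],"twist":[0,0,0],"jaw":52.6},
  {"travel":[0,0,0],"twist":[0,0,0],"jaw":52.6},
])

```text
time_s: 8.05
eef_pos: [0.5585, -0.0865, 0.0348]
tool_rot: [180.0, -0.0, -156.2]
ft_force: [0.2, -0.4, -0.3]
finger_gap: 0.0524
finger_force: 0.0
```

```bash
python3 look.py
```

```text
rows236-292/2: [117, 133, 162, 131, 90, 42, 52, 61, 61, 35, 17, 18, 17, 18, 17, 17, 17, 16, 17, 20, 64, 76, 96, 104, 76, 66, 68, 82]
[ 180.    -0.  -156.2] [ 0.4 -0.8 -0.7] [ 0.02 -0.    0.03] [ 0.5585 -0.0865  0.0347] 52.5 0.0 8.1
```

View pics/c5.png

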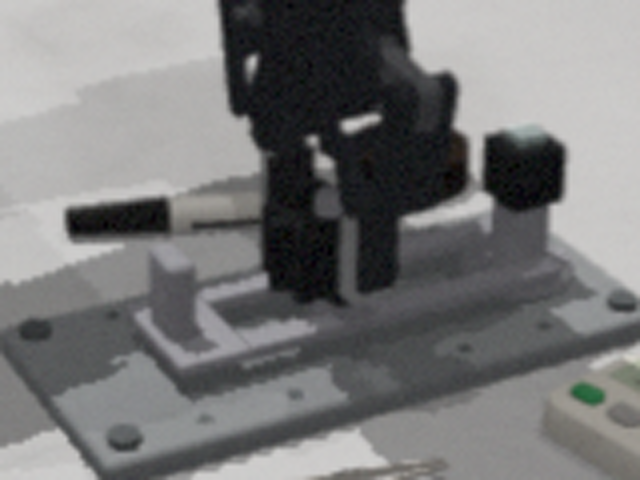

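The crop shows the open fingers either side of the knob at (305,250) and the stud tip at (328,200) visible between them; the knob is still high. I'll keep turning counter-clockwise in small steps.

>>> move_arm([
  {"travel":[0,0,0],"twist":[0,0,-0.5],"jaw":52.6},
  {"travel":[0,0,0],"twist":[0,0,-0.4],"jaw":52.6},
  {"travel":[0,0,0],"twist":[0,0,0],"jaw":52.6},
  {"travel":[0,0,0],"twist":[0,0,0],"jaw":52.6},
])

```text
time_s: 8.43
eef_pos: [0.5585, -0.0865, 0.0348]
tool_rot: [180.0, -0.0, -151.1]
ft_force: [0.0, 0.2, -0.1]
finger_gap: 0.0524
finger_force: 0.0
```

```bash
python3 look.py
```

```text
rows236-292/2: [140, 152, 166, 130, 88, 47, 53, 62, 60, 37, 17, 15, 17, 21, 15, 15, 17, 16, 17, 26, 65, 76, 94, 105, 75, 65, 68, 81]
[ 180.     0.  -151.1] [ 0.3 -0.3  0.2] [-0.   -0.04 -0.02] [ 0.5586 -0.0865  0.0348] 52.6 0.00565655660466291 8.4833
```

>>> move_arm([
  {"travel":[0,0,0],"twist":[0,0,-0.5],"jaw":52.6},
  {"travel":[0,0,0],"twist":[0,0,-0.4],"jaw":52.6},
  {"travel":[0,0,0],"twist":[0,0,0],"jaw":52.6},
  {"travel":[0,0,0],"twist":[0,0,0],"jaw":52.6},
])

```text
time_s: 8.82
eef_pos: [0.5585, -0.0865, 0.0348]
tool_rot: [180.0, 0.0, -145.9]
ft_force: [-0.5, -0.0, 0.3]
finger_gap: 0.0529
finger_force: 0.0
```

```bash
python3 look.py
```

```text
rows236-292/2: [160, 167, 166, 131, 89, 54, 53, 61, 59, 36, 14, 15, 17, 13, 15, 16, 18, 17, 16, 28, 65, 76, 92, 105, 76, 66, 68, 82]
[ 180.    -0.  -145.9] [0.7 0.6 0.4] [-0.03 -0.01 -0.02] [ 0.5585 -0.0865  0.0348] 52.6 0.006313047779258341 8.8667
```

>>> move_arm([
  {"travel":[0,0,0],"twist":[0,0,-0.5],"jaw":52.6},
  {"travel":[0,0,0],"twist":[0,0,-0.4],"jaw":52.6},
  {"travel":[0,0,0],"twist":[0,0,0],"jaw":52.6},
  {"travel":[0,0,0],"twist":[0,0,0],"jaw":52.6},
])

```text
time_s: 9.2
eef_pos: [0.5585, -0.0865, 0.0348]
tool_rot: [180.0, -0.0, -140.8]
ft_force: [-0.1, 0.3, -0.8]
finger_gap: 0.0529
finger_force: 0.0
```

```bash
python3 look.py
```

```text
rows236-292/2: [169, 167, 167, 131, 86, 57, 53, 62, 60, 35, 17, 16, 17, 15, 16, 15, 14, 16, 17, 33, 62, 78, 94, 104, 76, 66, 68, 82]
[ 180.     0.  -140.8] [ 0.8  0.3 -0.1] [ 0.01  0.01 -0.02] [ 0.5585 -0.0865  0.0348] 52.8 0.009235494035237934 9.25
```

>>> move_arm([
  {"travel":[0,0,0],"twist":[0,0,-0.5],"jaw":52.6},
  {"travel":[0,0,0],"twist":[0,0,-0.4],"jaw":52.6},
  {"travel":[0,0,0],"twist":[0,0,0],"jaw":52.6},
  {"travel":[0,0,0],"twist":[0,0,0],"jaw":52.6},
])

```text
time_s: 9.58
eef_pos: [0.5585, -0.0865, 0.0348]
tool_rot: [180.0, -0.0, -135.6]
ft_force: [0.6, -0.2, 0.8]
finger_gap: 0.0526
finger_force: 0.0
```

```bash
python3 look.py
```

```text
rows236-292/2: [169, 168, 167, 131, 87, 52, 54, 62, 59, 33, 16, 18, 15, 14, 17, 19, 17, 15, 16, 27, 63, 77, 96, 100, 76, 67, 68, 82]
[ 180.     0.  -135.6] [-0.1  0.7 -0.7] [0.01 0.   0.01] [ 0.5585 -0.0865  0.0348] 52.8 0.016274144290946424 9.6333
```

>>> move_arm([
  {"travel":[0,0,0],"twist":[0,0,-0.5],"jaw":52.6},
  {"travel":[0,0,0],"twist":[0,0,-0.4],"jaw":52.6},
  {"travel":[0,0,0],"twist":[0,0,0],"jaw":52.6},
  {"travel":[0,0,0],"twist":[0,0,0],"jaw":52.6},
])

```text
time_s: 9.97
eef_pos: [0.5585, -0.0865, 0.0348]
tool_rot: [180.0, 0.0, -130.5]
ft_force: [0.5, -0.3, -0.6]
finger_gap: 0.0523
finger_force: 0.0
```

```bash
python3 look.py
```

```text
rows236-292/2: [167, 167, 167, 130, 87, 46, 52, 61, 61, 35, 19, 15, 14, 16, 16, 17, 16, 17, 18, 26, 65, 76, 95, 100, 76, 67, 68, 81]
[ 180.    -0.  -130.4] [-0.6 -0.   0.3] [0.04 0.03 0.01] [ 0.5585 -0.0865  0.0348] 52.7 0.023661110317334533 10.0167
```

>>> move_arm([
  {"travel":[0,0,0],"twist":[0,0,-0.5],"jaw":52.6},
  {"travel":[0,0,0],"twist":[0,0,-0.4],"jaw":52.6},
  {"travel":[0,0,0],"twist":[0,0,0],"jaw":52.6},
  {"travel":[0,0,0],"twist":[0,0,0],"jaw":52.6},
])

```text
time_s: 10.35
eef_pos: [0.5585, -0.0865, 0.0348]
tool_rot: [180.0, 0.0, -125.3]
ft_force: [-0.3, 0.2, 0.2]
finger_gap: 0.0526
finger_force: 0.0
```

```bash
python3 look.py c6.png
```

```text
rows236-292/2: [168, 167, 167, 131, 88, 41, 53, 61, 60, 35, 18, 18, 17, 18, 16, 16, 17, 18, 16, 22, 64, 78, 93, 95, 76, 67, 68, 82]
[ 180.     0.  -125.3] [-0.8  0.2  0. ] [-0.04 -0.05 -0.  ] [ 0.5586 -0.0865  0.0348] 52.7 0.06369425682350993 10.4
```

>>> move_arm([
  {"travel":[0,0,0],"twist":[0,0,-0.5],"jaw":52.6},
  {"travel":[0,0,0],"twist":[0,0,-0.4],"jaw":52.6},
  {"travel":[0,0,0],"twist":[0,0,0],"jaw":52.6},
  {"travel":[0,0,0],"twist":[0,0,0],"jaw":52.6},
])

```text
time_s: 10.73
eef_pos: [0.5586, -0.0865, 0.0348]
tool_rot: [-180.0, 0.0, -120.1]
ft_force: [0.5, 0.2, -0.3]
finger_gap: 0.0525
finger_force: 0.2
```

```bash
python3 look.py
```

```text
rows236-292/2: [168, 167, 167, 131, 90, 42, 53, 61, 60, 36, 17, 15, 15, 16, 15, 15, 11, 17, 16, 19, 61, 76, 94, 90, 75, 67, 69, 85]
[-180.     0.  -120.1] [ 0.8  0.4 -1.6] [-0.06 -0.14 -0.01] [ 0.5586 -0.0865  0.0348] 52.6 0.24597510695457458 10.7833
```

>>> move_arm([
  {"travel":[0,0,0],"twist":[0,0,-0.5],"jaw":52.6},
  {"travel":[0,0,0],"twist":[0,0,-0.4],"jaw":52.6},
  {"travel":[0,0,0],"twist":[0,0,0],"jaw":52.6},
  {"travel":[0,0,0],"twist":[0,0,0],"jaw":52.6},
])

```text
time_s: 11.12
eef_pos: [0.5587, -0.0865, 0.0348]
tool_rot: [-180.0, 0.0, -115.0]
ft_force: [0.6, -0.9, -0.8]
finger_gap: 0.0525
finger_force: 0.6
```

```bash
python3 look.py
```

```text
rows236-292/2: [168, 168, 167, 131, 92, 59, 54, 61, 58, 39, 16, 14, 17, 17, 15, 16, 16, 15, 16, 23, 60, 75, 89, 90, 76, 66, 69, 88]
[-180.    0. -115.] [ 1.6 -0.6  0.1] [-0.1  -0.42 -0.03] [ 0.5587 -0.0865  0.0348] 52.6 0.6521245837211609 11.1667
```

>>> move_arm([
  {"travel":[-0.001,-0.003,0],"twist":[0,0,0],"jaw":52.8},
  {"travel":[0,0,0],"twist":[0,0,0],"jaw":52.8},
  {"travel":[0,0,0],"twist":[0,0,0],"jaw":52.8},
  {"travel":[0,0,0],"twist":[0,0,0],"jaw":52.8},
])

```text
time_s: 11.5
eef_pos: [0.5593, -0.0866, 0.0347]
tool_rot: [180.0, -0.0, -114.9]
ft_force: [-0.2, -0.3, 0.8]
finger_gap: 0.0524
finger_force: 0.2
```

```bash
python3 look.py
```

```text
rows236-292/2: [168, 167, 166, 128, 96, 65, 55, 62, 61, 34, 17, 15, 17, 15, 17, 18, 18, 15, 19, 25, 66, 77, 91, 89, 75, 67, 69, 88]
[ 180.    -0.  -114.9] [-0.1  0.4  0.5] [0.04 0.14 0.03] [ 0.5594 -0.0866  0.0347] 52.8 0.17209629993885756 11.55
```

>>> move_arm([
  {"travel":[0,0,0],"twist":[0,0,-0.5],"jaw":52.8},
  {"travel":[0,0,0],"twist":[0,0,-0.4],"jaw":52.8},
  {"travel":[0,0,0],"twist":[0,0,0],"jaw":52.8},
  {"travel":[0,0,0],"twist":[0,0,0],"jaw":52.8},
])

```text
time_s: 11.88
eef_pos: [0.5594, -0.0866, 0.0348]
tool_rot: [180.0, 0.0, -109.8]
ft_force: [-0.0, 1.1, -0.7]
finger_gap: 0.0527
finger_force: 0.1
```

```bash
python3 look.py
```

```text
rows236-292/2: [168, 167, 167, 128, 98, 91, 66, 62, 61, 35, 14, 17, 12, 17, 15, 14, 18, 16, 17, 25, 65, 75, 91, 89, 74, 66, 69, 89]
[ 180.     0.  -109.8] [-0.6 -0.6  0.4] [ 0.06  0.04 -0.01] [ 0.5594 -0.0866  0.0347] 52.8 0.10896814987063408 11.9333
```

>>> move_arm([
  {"travel":[0,0,0],"twist":[0,0,-0.5],"jaw":52.8},
  {"travel":[0,0,0],"twist":[0,0,-0.4],"jaw":52.8},
  {"travel":[0,0,0],"twist":[0,0,0],"jaw":52.8},
  {"travel":[0,0,0],"twist":[0,0,0],"jaw":52.8},
])

```text
time_s: 12.27
eef_pos: [0.5595, -0.0866, 0.0347]
tool_rot: [180.0, 0.0, -104.7]
ft_force: [-0.1, 0.0, -0.4]
finger_gap: 0.053
finger_force: 0.4
```

```bash
python3 look.py
```

```text
rows236-292/2: [169, 168, 166, 129, 98, 101, 80, 61, 60, 42, 18, 17, 15, 19, 16, 17, 15, 18, 16, 23, 61, 77, 89, 89, 74, 66, 70, 90]
[-180.     0.  -104.7] [ 0.3  0.3 -0.8] [ 0.1  -0.07  0.02] [ 0.5595 -0.0866  0.0348] 52.9 0.44964518398046494 12.3167
```

>>> move_arm([
  {"travel":[0,0,0],"twist":[0,0,-0.5],"jaw":53},
  {"travel":[0,0,0],"twist":[0,0,-0.4],"jaw":53},
  {"travel":[0,0,0],"twist":[0,0,0],"jaw":53},
  {"travel":[0,0,0],"twist":[0,0,0],"jaw":53},
])

```text
time_s: 12.65
eef_pos: [0.5595, -0.0866, 0.0348]
tool_rot: [-180.0, 0.0, -99.5]
ft_force: [0.0, 1.0, -0.5]
finger_gap: 0.0531
finger_force: 0.1
```

```bash
python3 look.py
```

```text
rows236-292/2: [168, 167, 167, 127, 98, 103, 99, 83, 62, 61, 61, 42, 18, 18, 18, 17, 17, 14, 17, 17, 16, 27, 76, 91, 74, 68, 70, 89]
[-180.     0.   -99.5] [ 0.4 -0.4  0.2] [ 0.03 -0.12 -0.01] [ 0.5595 -0.0866  0.0349] 53.1 0.10758355027064681 12.7
```

>>> move_arm([
  {"travel":[0,0,0],"twist":[0,0,-0.5],"jaw":53},
  {"travel":[0,0,0],"twist":[0,0,-0.4],"jaw":53},
  {"travel":[0,0,0],"twist":[0,0,0],"jaw":53},
  {"travel":[0,0,0],"twist":[0,0,0],"jaw":53},
])

```text
time_s: 13.03
eef_pos: [0.5596, -0.0866, 0.0349]
tool_rot: [-180.0, 0.0, -94.4]
ft_force: [1.1, -0.6, 0.9]
finger_gap: 0.0529
finger_force: 0.3
```

```bash
python3 look.py c7.png
```

```text
rows236-292/2: [168, 167, 167, 128, 98, 103, 99, 76, 64, 61, 60, 41, 16, 16, 18, 18, 17, 17, 15, 14, 16, 25, 75, 89, 74, 67, 72, 90]
[-180.     0.   -94.4] [ 0.1  0.3 -0. ] [-0.01 -0.21 -0.02] [ 0.5596 -0.0866  0.0349] 52.8 0.3202476538717747 13.0833
```

View pics/c7.png

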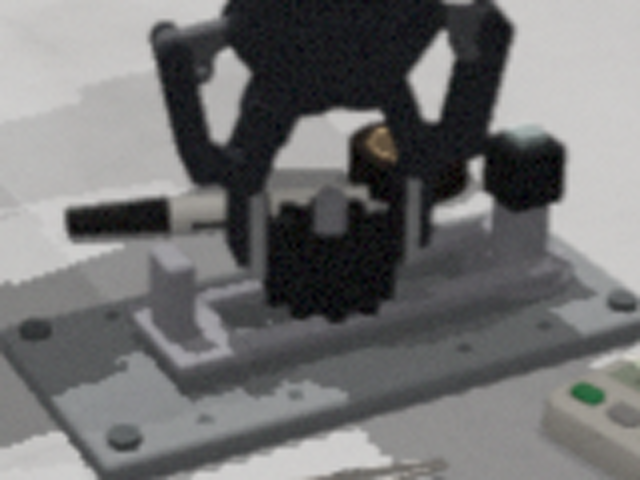

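The crop confirms the drop: the knob now sits on the fork (underside at row ~310, more stud showing at (330,210)), and it is upright. Next is clockwise: lower the tool 4 mm and turn through the idle part loosely caged.

>>> move_arm([
  {"travel":[0,0,0.013],"twist":[0,0,0],"jaw":52.8},
  {"travel":[0,0,0],"twist":[0,0,0.6],"jaw":52.8},
  {"travel":[0,0,0],"twist":[0,0,0.6],"jaw":52.8},
  {"travel":[0,0,0],"twist":[0,0,0.6],"jaw":52.8},
  {"travel":[0,0,0],"twist":[0,0,0.6],"jaw":52.8},
  {"travel":[0,0,0],"twist":[0,0,0.6],"jaw":52.8},
  {"travel":[0,0,0],"twist":[0,0,0.6],"jaw":52.8},
  {"travel":[0,0,0],"twist":[0,0,0],"jaw":52.8},
])

```text
time_s: 13.75
eef_pos: [0.5593, -0.0866, 0.0305]
tool_rot: [180.0, -0.0, -115.0]
ft_force: [0.5, 0.1, 0.0]
finger_gap: 0.0528
finger_force: 0.0
```

```bash
python3 look.py
```

```text
rows236-292/2: [168, 167, 166, 121, 98, 104, 98, 84, 63, 60, 59, 39, 17, 16, 15, 17, 18, 16, 17, 13, 17, 30, 76, 88, 75, 68, 68, 88]
[ 180.    -0.  -114.8] [-0.7 -0.5  0.5] [-0.   -0.02 -0.  ] [ 0.5593 -0.0866  0.0305] 53.1 0.0 13.8
```

>>> move_arm([
  {"travel":[0,0,0],"twist":[0,0,0.5],"jaw":52.6},
  {"travel":[0,0,0],"twist":[0,0,0.5],"jaw":52.6},
  {"travel":[0,0,0],"twist":[0,0,0.5],"jaw":52.6},
  {"travel":[0,0,0],"twist":[0,0,0],"jaw":52.6},
  {"travel":[0,0,0],"twist":[0,0,0],"jaw":52.6},
])

```text
time_s: 14.22
eef_pos: [0.5593, -0.0866, 0.0306]
tool_rot: [180.0, -0.0, -123.3]
ft_force: [0.5, -0.1, -1.2]
finger_gap: 0.0526
finger_force: 1.5
```

```bash
python3 look.py
```

```text
rows236-292/2: [168, 168, 165, 121, 97, 102, 97, 71, 61, 62, 60, 40, 14, 15, 18, 16, 16, 17, 16, 16, 17, 23, 75, 95, 75, 67, 68, 84]
[ 180.    -0.  -123.3] [-0.8  1.  -0.8] [ 0.09 -0.07 -0.02] [ 0.5593 -0.0866  0.0306] 52.9 1.5101678296923637 14.2667
```

>>> move_arm([
  {"travel":[0,0,0],"twist":[0,0,0],"jaw":48},
  {"travel":[0,0,0],"twist":[0,0,0],"jaw":48},
  {"travel":[0,0,0],"twist":[0,0,0],"jaw":48},
  {"travel":[0,0,0],"twist":[0,0,0.6],"jaw":48},
  {"travel":[0,0,0],"twist":[0,0,0.6],"jaw":48},
  {"travel":[0,0,0.0007],"twist":[0,0,0.6],"jaw":48},
  {"travel":[0,0,0.0007],"twist":[0,0,0.6],"jaw":48},
  {"travel":[0,0,0],"twist":[0,0,0],"jaw":48},
], newtons=35)

```text
time_s: 14.93
eef_pos: [0.5595, -0.0867, 0.0305]
tool_rot: [180.0, 0.0, -137.3]
ft_force: [-0.4, -0.6, 1.5]
finger_gap: 0.0516
finger_force: 36.3
```

```bash
python3 look.py
```

```text
rows236-292/2: [168, 167, 166, 121, 98, 104, 98, 73, 61, 61, 61, 47, 18, 16, 18, 18, 12, 18, 16, 17, 16, 24, 64, 101, 78, 67, 67, 82]
[-180.     0.  -137.1] [ 0.1 -0.2  0.6] [ 0.09  0.05 -0.05] [ 0.5595 -0.0867  0.0306] 51.0 36.29551291465759 14.9833
```

>>> move_arm([
  {"travel":[0,0,0.0007],"twist":[0,0,0.6],"jaw":48},
  {"travel":[0,0,0.0007],"twist":[0,0,0.6],"jaw":48},
  {"travel":[0,0,0.0007],"twist":[0,0,0.6],"jaw":48},
  {"travel":[0,0,0.0007],"twist":[0,0,0.6],"jaw":48},
  {"travel":[0,0,0],"twist":[0,0,0],"jaw":48},
  {"travel":[0,0,0],"twist":[0,0,0],"jaw":48},
])

```text
time_s: 15.48
eef_pos: [0.5596, -0.0867, 0.0299]
tool_rot: [-180.0, 0.0, -150.8]
ft_force: [-0.7, -0.5, 0.7]
finger_gap: 0.051
finger_force: 36.3
```

```bash
python3 look.py
```

```text
rows236-292/2: [134, 143, 146, 118, 97, 102, 99, 91, 65, 60, 58, 56, 20, 14, 17, 14, 17, 17, 17, 17, 16, 20, 62, 105, 83, 68, 67, 81]
[-180.     0.  -150.8] [-0.1  0.2  1.3] [-0.05  0.12  0.03] [ 0.5596 -0.0867  0.0298] 51.5 36.32358133792877 15.5333
```

>>> move_arm([
  {"travel":[0,0,0.0007],"twist":[0,0,0.6],"jaw":48},
  {"travel":[0,0,0.0007],"twist":[0,0,0.6],"jaw":48},
  {"travel":[0,0,0.0007],"twist":[0,0,0.6],"jaw":48},
  {"travel":[0,0,0],"twist":[0,0,0],"jaw":48},
  {"travel":[0,0,0],"twist":[0,0,0],"jaw":48},
])

```text
time_s: 15.95
eef_pos: [0.5596, -0.0866, 0.0293]
tool_rot: [-180.0, 0.0, -161.1]
ft_force: [-0.3, -0.9, 1.8]
finger_gap: 0.0512
finger_force: 36.4
```

```bash
python3 look.py
```

```text
rows236-292/2: [79, 98, 93, 75, 77, 81, 73, 65, 60, 60, 60, 58, 25, 19, 21, 20, 22, 23, 19, 21, 21, 18, 45, 107, 88, 70, 68, 81]
[-180.     0.  -161.1] [-1.1 -0.8  1.8] [-0.01  0.17  0.06] [ 0.5596 -0.0866  0.0292] 51.5 36.38361632823944 16.0
```

>>> move_arm([
  {"travel":[0,0,0.0007],"twist":[0,0,0.6],"jaw":48},
  {"travel":[0,0,0.0007],"twist":[0,0,0.6],"jaw":48},
  {"travel":[0,0,0.0007],"twist":[0,0,0.6],"jaw":48},
  {"travel":[0,0,0],"twist":[0,0,0],"jaw":48},
  {"travel":[0,0,0],"twist":[0,0,0],"jaw":48},
])

```text
time_s: 16.42
eef_pos: [0.5597, -0.0866, 0.0286]
tool_rot: [-180.0, 0.0, -171.4]
ft_force: [-1.1, 0.1, 2.0]
finger_gap: 0.0511
finger_force: 36.4
```

```bash
python3 look.py
```

```text
rows236-292/2: [45, 30, 26, 25, 37, 38, 41, 47, 49, 51, 49, 60, 44, 37, 40, 38, 39, 38, 41, 40, 40, 33, 38, 92, 90, 71, 66, 78]
[-180.     0.  -171.4] [-0.3 -0.1  1.5] [ 0.07  0.07 -0.04] [ 0.5597 -0.0866  0.0286] 51.4 36.39492094516754 16.4667
```

>>> move_arm([
  {"travel":[0,0,0.0007],"twist":[0,0,0.6],"jaw":48},
  {"travel":[0,0,0.0007],"twist":[0,0,0.6],"jaw":48},
  {"travel":[0,0,0],"twist":[0,0,0],"jaw":48},
  {"travel":[0,0,0],"twist":[0,0,0],"jaw":48},
])

```text
time_s: 16.8
eef_pos: [0.5597, -0.0866, 0.0282]
tool_rot: [180.0, 0.0, -178.3]
ft_force: [0.0, -0.8, 2.9]
finger_gap: 0.0513
finger_force: 36.4
```

```bash
python3 look.py
```

```text
rows236-292/2: [72, 30, 26, 26, 25, 29, 37, 38, 38, 39, 40, 48, 48, 41, 43, 42, 43, 43, 43, 42, 43, 48, 46, 79, 93, 71, 66, 78]
[ 180.     0.  -178.3] [-0.1  1.   2.5] [ 0.08 -0.05 -0.01] [ 0.5597 -0.0866  0.0282] 51.2 36.382851004600525 16.85
```

>>> move_arm([
  {"travel":[0,0,0.0006],"twist":[0,0,0.5],"jaw":48},
  {"travel":[0,0,0.0006],"twist":[0,0,0.5],"jaw":48},
  {"travel":[0,0,0],"twist":[0,0,0],"jaw":48},
])

```text
time_s: 17.1
eef_pos: [0.5597, -0.0866, 0.0278]
tool_rot: [180.0, 0.0, 175.8]
ft_force: [-0.1, 0.5, 3.2]
finger_gap: 0.0516
finger_force: 36.4
```

```bash
python3 look.py; python3 -c "
from h import *
q=sensors.read_state();print(q['joint_torque'].round(3),q['qpos'].round(1),q['wrist_torque'])"
```

```text
rows236-292/2: [26, 26, 27, 26, 24, 24, 25, 26, 27, 26, 24, 33, 42, 43, 40, 40, 43, 43, 42, 42, 41, 57, 51, 72, 96, 73, 67, 71]
[180.    0.  175.9] [-0.6 -0.4  3. ] [ 0.13 -0.03 -0.02] [ 0.5597 -0.0866  0.0278] 51.1 36.369178891181946 17.15
[ 3.5000e-02 -3.2386e+01  3.1213e+01  6.0470e+00 -1.7000e-02 -2.9300e-01] [  11.5    1.4  -17.6    0.   -71.  -105.6] [ 0.12960292 -0.0339998  -0.0193473 ]
```

>>> move_arm([
  {"travel":[0,0,0],"twist":[0,0,0],"jaw":66},
  {"travel":[0,0,0],"twist":[0,0,0],"jaw":66},
  {"travel":[0,0,0],"twist":[0,0,0],"jaw":66},
  {"travel":[0,0,-0.08],"twist":[0,0,0],"jaw":66},
  {"travel":[0,0,-0.13],"twist":[0,0,0],"jaw":66},
  {"travel":[0,0,-0.13],"twist":[0,0,0],"jaw":66},
  {"travel":[0,0,-0.13],"twist":[0,0,0],"jaw":66},
  {"travel":[0,0,0],"twist":[0,0,0],"jaw":66},
])

```text
time_s: 17.82
eef_pos: [0.5627, -0.0874, 0.1783]
tool_rot: [-180.0, 0.8, 175.9]
ft_force: [1.1, -1.1, 1.9]
finger_gap: 0.0659
finger_force: 0.0
```

```bash
cat > fin.py <<'E'
from h import *
from fit import W
s=camera("side");g=cv2.cvtColor(s["image"],cv2.COLOR_RGB2GRAY);p=np.load("p.npy")
g0=cv2.cvtColor(cv2.imread("pics/side0.png"),cv2.COLOR_BGR2GRAY)
for G in(g0,g):
    m=(G[235:290,312:352]<45).astype(np.uint8);r,c=np.nonzero(m);print("dark rows mean,min,max",r.mean()+235,r.min()+235,r.max()+235,"col",c.mean()+312,m.sum())
print("proj knob centre z .048,.041,.0377",proj(s,W(p,[[0,0,.048],[0,0,.041],[0,0,.0377]]))[:,1].round(2))
q=sensors.read_state();print(q["ft_force"],q["eef_pos"],q["time_s"])
cv2.imwrite("pics/fin.png",cv2.resize(s["image"][200:320,250:410],None,fx=5,fy=5,interpolation=cv2.INTER_CUBIC)[:,:,::-1])
E
python3 fin.py
```

```text
dark rows mean,min,max 258.80885529157666 235 276 col 333.8693304535637 926
dark rows mean,min,max 263.2729234088457 235 281 col 333.83926645091697 927
proj knob centre z .048,.041,.0377 [259.28 263.22 265.07]
[ 0.52337349  0.49468837 -1.58760393] [ 0.56160736 -0.08675115  0.17394289] 17.8667
```

View pics/fin.png

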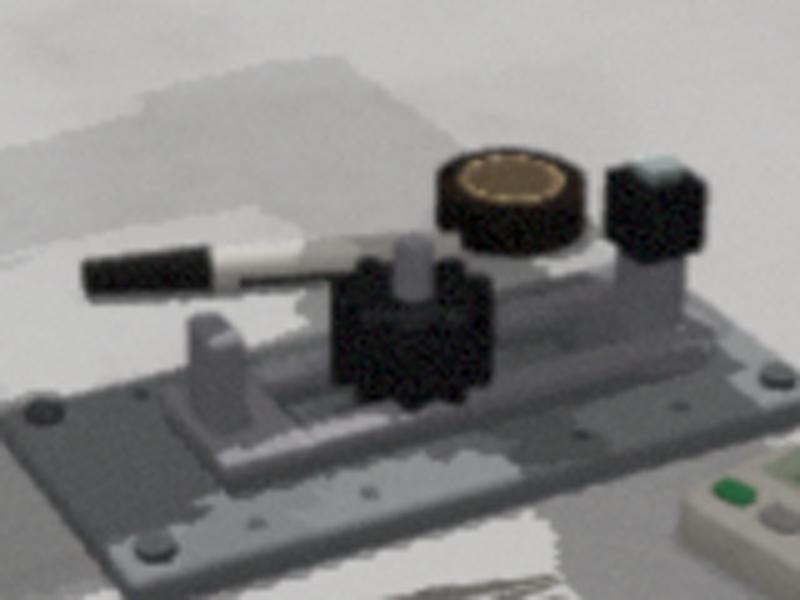

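The crop shows the knob upright and low on the fork with the gripper clear. I'll measure the sink from its lower edge.

```bash
python3 - <<'E'
from h import *
def L(n,k):
    a=cv2.imread("pics/"+n,0)
    if k==1:return a.astype(float)
    b=np.zeros((480,640));b[200:320,250:410]=cv2.resize(a,(160,120),interpolation=cv2.INTER_AREA);return b
for n,k in(("side0.png",1),("c6.png",4),("c7.png",4),("fin.png",5)):
    G=L(n,k);o=[]
    for th in(32,40,48):
        e=[]
        for c in range(319,347):
            r=262
            while G[r+1,c]<th and r<292:r+=1
            e.append(r+(th-G[r,c])/(G[r+1,c]-G[r,c]))
        o.append((round(np.mean(e),2),round(np.median(e),2),round(np.sort(e)[-8:].mean(),2)))
    print(n,o)
E
```

```text
side0.png [(np.float64(273.79), np.float64(273.96), np.float64(275.52)), (np.float64(274.09), np.float64(274.22), np.float64(275.86)), (np.float64(274.39), np.float64(274.55), np.float64(276.17))]
c6.png [(np.float64(273.22), np.float64(273.62), np.float64(275.18)), (np.float64(273.58), np.float64(273.98), np.float64(275.49)), (np.float64(274.13), np.float64(274.34), np.float64(275.79))]
c7.png [(np.float64(277.44), np.float64(277.71), np.float64(278.99)), (np.float64(277.82), np.float64(278.01), np.float64(279.31)), (np.float64(278.12), np.float64(278.22), np.float64(279.55))]
fin.png [(np.float64(271.64), np.float64(276.4), np.float64(279.5)), (np.float64(279.36), np.float64(279.81), np.float64(280.69)), (np.float64(279.64), np.float64(280.13), np.float64(280.92))]
```

The knob has sunk about 2.7 mm since the drop, which is above the 1.8 mm needed. The fork has not moved and the robot is clear, so I'm handing in.

```bash
python3 -c "
from h import *
print(order.job_done())"
```

```text
the job is handed in; nothing more can be done
None
```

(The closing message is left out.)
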